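Change the leg in the welding fixture and hold it for tacking

TASK

The wrong leg is set up in the welding fixture: the short one stands on the foot plate, and the long one is still in the tray. Stand the short leg upright in the tray, out of the way, then stand the long leg on the foot plate between the two chalk marks, square and flush against the upright face of the angle plate, and press it there with a steady push of about 10 N (5 to 20 N is fine) so that the welder can tack it. Finish while still holding it pressed, seated on the foot plate - do not let go - and leave the other things on the table where they are.

Things in the scene. Friction and masses are not known exactly. Their poses are not given: they have to be found in the camera images.
- foot_plate: flat steel foot plate, fixed, 90 mm (its x) by 130 mm (y), 10 mm thick, held by two strap clamps over its -x edge (at y = +-46 mm, from x = -27 mm outwards, studs up to 45 mm high). Origin at the centre of its underside on the table; x points towards the angle plate, z up. Two white chalk lines along x, 50 mm apart (y = +-25 mm), mark the leg's place, 5 mm wider than the leg on either side
- angle_plate: cast-iron angle plate, bolted down and rigid: upright wall 105 mm high, 150 mm wide (y), 14 mm thick; base and webs reach 90 mm back (+x). It touches the foot plate's +x edge. Origin at the foot of the face that looks at the foot plate, mid-width; axes as the foot plate's: x points into the wall (the way to push)
- leg_spot (a point): the point on top of the foot plate (10 mm above the table) where the middle of the long leg's foot belongs: 20 mm before the angle plate's face, halfway between the chalk marks. A leg borne down hard here drags on the plate, and that drag is lost from the push on the face
- long_leg: the long leg: bare square steel tube, 40 x 40 mm outside, 3 mm wall, 150 mm long, about 0.5 kg, both ends open; stands upright in the tray at the start. Origin at the centre of its lower end, z along the tube, x and y square to its sides
- short_leg: the short leg: same square tube 40 x 40 mm, 3 mm wall, 100 mm long, about 0.34 kg; stands upright on the foot plate at the start, a few mm clear of the angle plate. Origin at the centre of its lower end, z along the tube, x and y square to its sides
- tray: shallow grey steel tray, fixed: 150 mm (its x) by 330 mm (its y) outside, 35 mm high, 3 mm walls and floor. Origin at the centre of its underside on the table. The long leg stands near one end of its y, a piece of pipe near the other, and its middle is free
- pipe_stub: loose bystander in the tray: round steel pipe piece, 48 mm outside diameter, 55 mm tall, standing at one end of the tray; origin at the centre of its underside
- magnet: loose bystander: flat arrow-shaped red and steel welding magnet, about 104 x 66 x 18 mm, lying on the table in front of the foot plate; origin near the middle of its underside
- chipping_hammer: loose bystander: welder's chipping hammer, 270 mm long, head 150 mm wide and 25 mm high, lying on the table beside the tray, on the robot's side of it; origin in the middle of its length
- wire_brush: loose bystander: wooden wire brush, 270 mm long, 36 mm high, lying on the table; origin in the middle of its length
- spanner: loose bystander: flat steel spanner, 200 mm long, 8 mm high, lying on the table between the tray and the fixture; origin in the middle of its length

How it is judged:
By the outcome, as a careful person would: the job done as asked, in the order asked, and still so for the second after the job is handed in, while the arm keeps its last pose, push and grip.
It also fails if it takes over 61 s, if anything falls off the work surface, if the arm or the gripper's body presses on something with over 40 N, if the wrist force passes 120 N, or if a joint passes its speed limit or range.

ROBOT

A 7-joint arm with a two-finger parallel gripper is mounted at the origin on the work surface. World frame = base frame: x ahead of the robot, y to its left, z up, the work surface at z = 0. Lengths are in mm, angles in rad, forces in N, time in s.
With the tool pointing down it reaches from about 400 to 875 mm from the base axis. Payload 6.5 kg.
Tool frame: the origin (TCP) lies between the finger pads; the fingertips stand 11 mm ahead of it and the grasp point (between the pads) lies 8 mm behind it; z points along the fingers, y is the direction in which the jaws open and shut (so a half turn about z gives the same grasp; the last joint's range is limited). The gripper opens to 88 mm and grips with 3 to 60 N. Pads are 18 mm wide; open, the fingers measure 123 mm over their backs; the gripper's body (75 mm by 187 mm) begins 45 mm behind the grasp point.
Start: joints at [1.087, 0.536, -0.004, 1.538, 0.003, 1.067, -0.071], TCP at [263.733, -594.083, 249.716] pointing down, gripper open.
Joint ranges: [-2.7, 2.7], [-0.37, 2.16], [-1.27, 1.26], [0.24, 2.4], [-1.31, 4.45], [0.19, 1.91], [-2.76, 2.76]. Speed limits (rad/s): [2.39, 2.39, 3.14, 3.14, 3.14, 3.14, 3.14].

INTERFACE

Orientations are given as a rotation vector (axis times angle).
In Python, from workcell import env gives the robot as it stands.
- The arm moves only by the shell command python3 -m crank 'ROWS' [FORCE]. ROWS is JSON, a list of rows, each a list of 5 numbers: the finger opening in m, from 0 to 0.0881, then the shift along the tool's x, y, z in m, then the turn about the tool's z in degrees. In form: [[grip, x, y, z, roll], ...]. A call has 1 to 12 rows; each row shifts and turns the commanded pose from where the row before left it, along the tool's axes as they then stand; what a row does not reach is not made up. A row lasts 1/12 s, in which the tool goes at most 41.7 mm and 7.16 degrees, less where a joint would pass 70% of its speed; a pose out of reach is approached as far as the arm can. A call is refused whole if a number of a shift passes 0.0417 or a number of a turn 7.16, either way. A call with a gripper value outside its range is refused whole. The fingers move at their own pace and stop on an object; FORCE is the grip in N (left out, the last holds). Time passes only in rows, so rows that do not move let the fingers close. It gives the time, the measured TCP pose, the force and the opening at its end, in the units of the state.
- env.get_obs(): the state, without advancing time (a new reading comes with each control period).
- env.snapshot(name): name is "side" or "top" or "wrist"; returns the picture (384x512x3 uint8, red, green, blue); there is no depth.
- env.camera_params(name): a dict with "fovy" (degrees; the focal length in pixels is half the picture's height over the tangent of half this angle, whatever the lens; pixels are square), "cx", "cy" (the principal point, pixels), "k1" (the pictures are not rectified: a ray, as slopes to the right and down, at radius r is drawn at 1 + k1 r^2 times it, then the intrinsics apply), "R" (3x3) and "t" (3): a world point X has camera coordinates R X + t; the wrist camera has in their place "mount" (4x4, takes a point from camera to tool coordinates, whose origin is the TCP and whose axes are the flange's). Camera axes: x right, y down, z forward; pixel columns grow to the right and rows downward; lengths in mm; the calibration is good to about 2 mm. A picture is of the moment at which its call begins: read the wrist's pose just before it. camera_params takes no time and is no camera call.
- env.sign_off(): hands the job in, once; it reports no verdict.
The state is a dict: "time_s": time; "joint_positions": joint angles; "dq": joint speeds; "joint_efforts": joint torques, N m; "ee_pos": TCP position; "ee_rot": TCP orientation; "ft_force": force on the tool from outside, world axes, zero at the start; "wrist_torque": the same for the moment, N m; "width": finger opening in mm.
Only numpy, scipy, OpenCV 4.12 (cv2) and the standard library are available. Lean on these libraries where they do the work, as an engineer would, in place of code of your own. Each camera call takes 0.05 s, during which the arm holds its last target.

## Working session

There is one attempt and no reset: what is moved stays moved. The work goes in short steps, Python scripts to look and compute and a shell command to move; the robot and the scene stay as the last step left them, time stands still between calls to the robot, and variables do not carry over. Pictures are saved under pics/ and viewed, and the job is handed in when it is done.

```bash
ls; mkdir -p pics; python3 - <<'E'
from workcell import env
import cv2,numpy as np
o=env.get_obs()
for k,v in o.items(): print(k,np.round(v,3))
for n in ("side","top","wrist"):
    im=env.snapshot(n); cv2.imwrite(f"pics/{n}0.png",im[:,:,::-1])
    p=env.camera_params(n); print(n,{k:np.round(v,4).tolist() for k,v in p.items()})
E
```

```text
pics
time_s 0.0
joint_positions [ 1.087  0.537 -0.004  1.539  0.003  1.067 -0.071]
dq [-0.001  0.     0.001 -0.001  0.001 -0.001  0.001]
joint_efforts [-1.0000e-03 -5.7099e+01  9.9100e-01 -2.5161e+01 -5.6000e-02  1.8000e-02
  0.0000e+00]
ee_pos [ 263.491 -593.561  248.859]
ee_rot [-3.072e+00 -6.510e-01  1.000e-03]
ft_force [-0.672 -0.932 -0.653]
wrist_torque [ 0.005  0.092 -0.02 ]
width 88.325
side {'fovy': 48.5181, 'cx': 253.161, 'cy': 192.2802, 'k1': -0.0557, 'R': [[-0.9838, -0.1789, -0.0086], [-0.1126, 0.6552, -0.747], [0.1393, -0.734, -0.6647]], 't': [450.474, 149.5598, 1178.0273]}
top {'fovy': 43.1135, 'cx': 254.4934, 'cy': 189.9629, 'k1': 0.0019, 'R': [[-0.019, -0.9997, 0.017], [-0.9982, 0.018, -0.0579], [0.0576, -0.0181, -0.9982]], 't': [-74.7013, 484.3295, 1345.3053]}
wrist {'fovy': 65.9677, 'cx': 254.8139, 'cy': 193.8795, 'k1': -0.0335, 'mount': [[0.0008, -0.9477, -0.3191, 82.559], [1.0, 0.0007, 0.0005, -0.4403], [-0.0003, -0.3191, 0.9477, -134.0782], [0.0, 0.0, 0.0, 1.0]]}
```

View pics/top0.png

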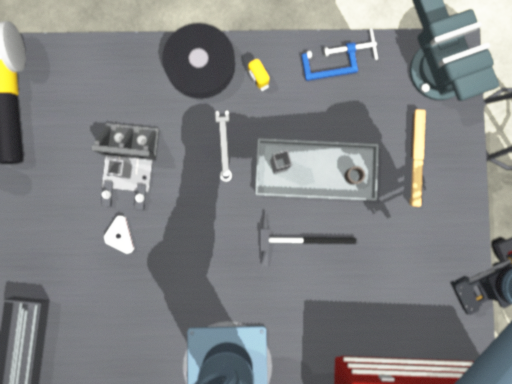

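View pics/side0.png

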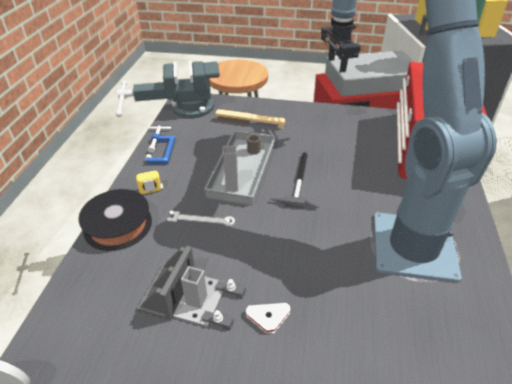

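View pics/wrist0.png

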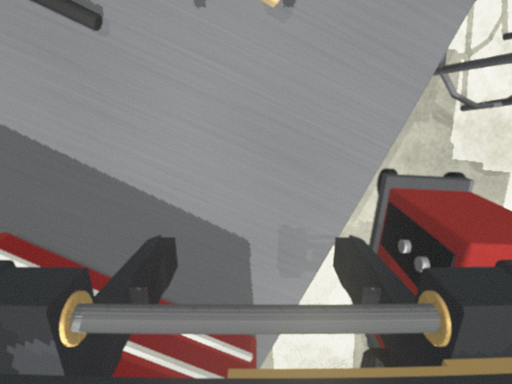

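The top view shows the fixture at about (127,165), with the short leg at (115,167). The tray is at about (317,170), with the long leg at (281,158) and the pipe at (354,175). The spanner is at (224,145). I'll write helpers and zoom in.

```bash
cat > h.py <<'E'
import numpy as np,cv2
from workcell import env
from scipy.spatial.transform import Rotation as Ro
def cam(n,obs=None):
    p=env.camera_params(n); f=192/np.tan(np.radians(p['fovy'])/2)
    if n=='wrist':
        T=np.eye(4);T[:3,:3]=Ro.from_rotvec(obs['ee_rot']).as_matrix();T[:3,3]=obs['ee_pos']
        M=T@np.array(p['mount']);R=M[:3,:3].T;t=-R@M[:3,3]
    else: R=np.array(p['R']);t=np.array(p['t'])
    return dict(f=f,cx=p['cx'],cy=p['cy'],k1=p['k1'],R=R,t=t)
def proj(c,X):
    X=np.atleast_2d(X);Y=X@c['R'].T+c['t'];s=Y[:,:2]/Y[:,2:];r2=(s**2).sum(1,keepdims=True)
    return s*(1+c['k1']*r2)*c['f']+[c['cx'],c['cy']]
def ray(c,uv):
    uv=np.atleast_2d(np.float64(uv));d=(uv-[c['cx'],c['cy']])/c['f'];s=d.copy()
    for _ in range(20): s=d/(1+c['k1']*(s**2).sum(1,keepdims=True))
    D=np.c_[s,np.ones(len(s))]@c['R'];return -c['R'].T@c['t'],D
def onz(c,uv,z):
    o,D=ray(c,uv);return o+D*((z-o[2])/D[:,2])[:,None]
def crop(im,x0,y0,x1,y1,k,name):
    cv2.imwrite(name,cv2.resize(im[y0:y1,x0:x1],None,fx=k,fy=k,interpolation=cv2.INTER_CUBIC))
E
python3 - <<'E'
from h import *
t=cv2.imread('pics/top0.png');s=cv2.imread('pics/side0.png')
a=cv2.resize(t[110:220,80:180],None,fx=5,fy=5,interpolation=2); cv2.imwrite('pics/a.png',a)
crop(t,245,130,390,210,5,'pics/b.png')
crop(s,130,235,260,335,6,'pics/c.png')
crop(s,195,115,295,210,6,'pics/d.png')
E
```

```text
(no output)
```

View pics/a.png

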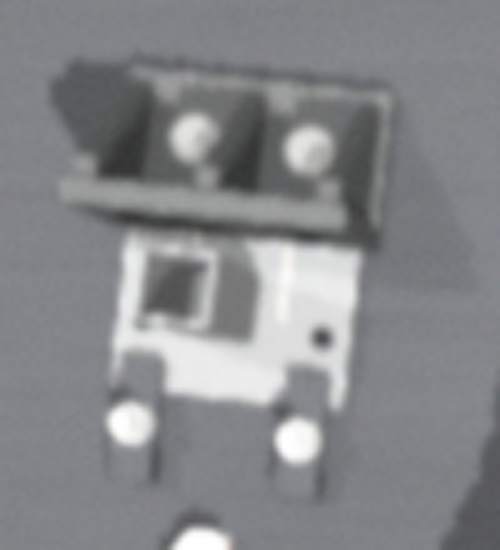

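View pics/b.png

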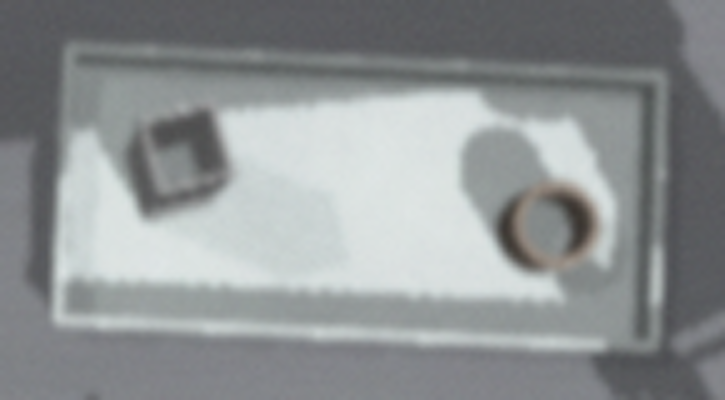

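View pics/c.png

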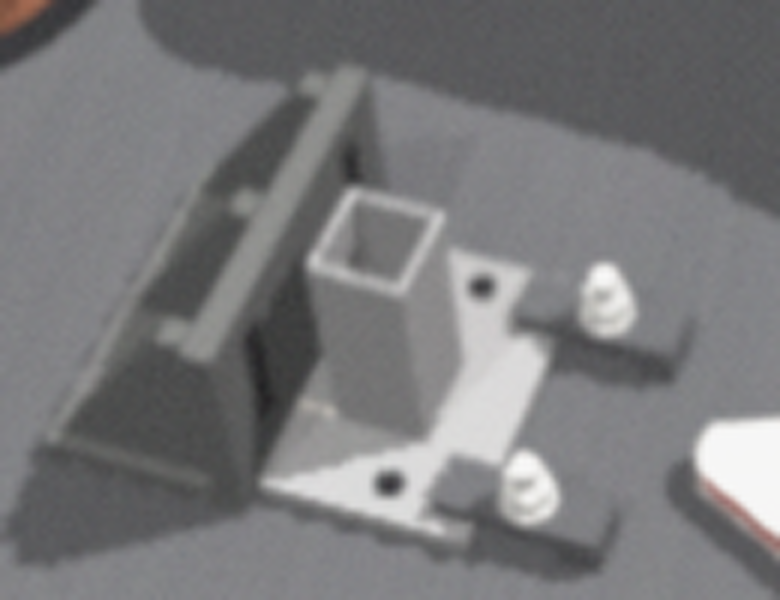

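View pics/d.png

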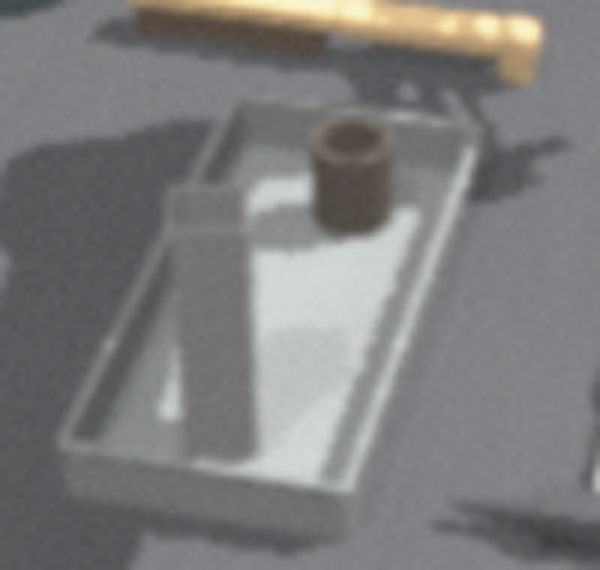

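```bash
python3 - <<'E'
from h import *
T=cam('top');S=cam('side')
def a(p,x0,y0,k): return (np.array(p,float)+.5)/k-.5+[x0,y0]
def show(n,P): print(n);print(np.round(P[:,:],1))
A=lambda p:a(p,80,110,5)
B=lambda p:a(p,245,130,5)
C=lambda p:a(p,130,235,6)
D=lambda p:a(p,195,115,6)
show('plate top corners z10 (L wall,R wall,R bot)',onz(T,A([(128,235),(362,248),(346,405)]),10))
show('wall front top edge L,R z105',onz(T,A([(62,203),(345,228)]),105))
show('wall back top edge',onz(T,A([(64,181),(345,206)]),105))
show('side wall front top edge',onz(S,C([(366,70),(212,355)]),105))
show('side plate corners',onz(S,C([(262,487),(535,268),(452,247),(468,540)]),10))
show('chalk',onz(T,A([(290,245),(283,320)]),10))
show('short top z110 top',onz(T,A([(143,252),(214,255),(206,330),(136,325)]),110))
show('short side',onz(S,C([(355,188),(443,213),(405,293),(312,263)]),110))
show('long top z153 ',onz(T,B([(137,132),(205,107),(230,170),(160,200)]),153))
show('long side',onz(S,D([(168,187),(240,187),(247,230),(170,230)]),153))
show('tray rim z35 ',onz(T,B([(68,45),(665,72),(657,350),(55,322)]),35))
show('tray side',onz(S,D([(62,443),(355,490),(480,130),(240,100)]),35))
show('pipe',onz(T,B([(552,227)]),58))
E
```

```text
plate top corners z10 (L wall,R wall,R bot)
[[584.4 333.1  10. ]
 [574.8 202.4  10. ]
 [486.7 211.9  10. ]]
wall front top edge L,R z105
[[589.2 339.9 105. ]
 [573.6 192.9 105. ]]
wall back top edge
[[600.7 338.9 105. ]
 [585.2 192.9 105. ]]
side wall front top edge
[[578.3 193.6 105. ]
 [595.  338.3 105. ]]
side plate corners
[[590.7 333.8  10. ]
 [509.1 210.4  10. ]
 [546.9 205.9  10. ]
 [504.  342.1  10. ]]
chalk
[[577.2 242.6  10. ]
 [535.  246.8  10. ]]
short top z110 top
[[562.2 296.5 110. ]
 [560.  259.8 110. ]
 [520.9 264.1 110. ]
 [524.2 300.2 110. ]]
short side
[[563.5 257.1 110. ]
 [526.3 262.9 110. ]
 [530.5 301.9 110. ]
 [569.2 294.8 110. ]]
long top z153 
[[ 560.  -127.   153. ]
 [ 572.1 -161.7  153. ]
 [ 539.9 -173.6  153. ]
 [ 525.3 -137.9  153. ]]
long side
[[ 580.5 -167.7  153. ]
 [ 544.9 -173.7  153. ]
 [ 533.8 -138.9  153. ]
 [ 571.1 -132.6  153. ]]
tray rim z35 
[[ 624.2  -96.3   35. ]
 [ 603.6 -428.4   35. ]
 [ 448.9 -418.7   35. ]
 [ 470.5  -86.1   35. ]]
tray side
[[ 627.   -98.9   35. ]
 [ 471.9  -89.    35. ]
 [ 455.3 -416.4   35. ]
 [ 603.4 -424.    35. ]]
pipe
[[ 516.2 -357.4   58. ]]
```

```bash
cat >> h.py <<'E'
def plan(tx,ty,tz,yaw=None):
    """yaw: target world azimuth (deg) of tool x. prints shift in present tool axes"""
    o=env.get_obs();R=Ro.from_rotvec(o['ee_rot']).as_matrix()
    d=R.T@(np.array([tx,ty,tz])-o['ee_pos'])
    az=np.degrees(np.arctan2(R[1,0],R[0,0]))
    print('t',round(o['time_s'],2),'pos',np.round(o['ee_pos'],1),'az',round(az,2),'tilt z',np.round(R[:,2],4),'shift',np.round(d,1),'w',round(o['width'],1),'F',np.round(o['ft_force'],1))
    if yaw is not None:
        print('roll (tool z down => roll=-(daz)):',[round(((az-yaw-k+180)%360)-180,2) for k in (0,90,180,270)])
    return o
E
python3 -c "
from h import *
plan(540,240,300,-6)"
```

```text
t 0.15 pos [ 263.5 -593.7  249.1] az 23.94 tilt z [-6.0e-04  1.1e-03 -1.0e+00] shift [ 591.  -649.9  -50.2] w 88.0 F [-0.2 -0.1 -0.8]
roll (tool z down => roll=-(daz)): [np.float64(29.94), np.float64(-60.06), np.float64(-150.06), np.float64(119.94)]
```

```bash
python3 -m crank '[[0.088,0.0246,-0.0271,-0.002,0],[0.088,0.0246,-0.0271,-0.002,0],[0.088,0.0246,-0.0271,-0.002,0],[0.088,0.0246,-0.0271,-0.002,0],[0.088,0.0246,-0.0271,-0.002,0],[0.088,0.0246,-0.0271,-0.002,0],[0.088,0.0246,-0.0271,-0.002,0],[0.088,0.0246,-0.0271,-0.002,0],[0.088,0.0246,-0.0271,-0.002,0],[0.088,0.0246,-0.0271,-0.002,0],[0.088,0.0246,-0.0271,-0.002,0],[0.088,0.0246,-0.0271,-0.002,0]]'
python3 -c "
from h import *
plan(500,260,300,174)"
```

```text
time_s: 1.15
ee_pos: [401.6, -175.3, 273.9]
ee_rot: [3.073, 0.651, -0.0]
ft_force: [0.7, 0.0, -0.5]
width: 88.4
t 1.15 pos [ 401.6 -175.3  273.9] az 23.93 tilt z [ 0.e+00 -2.e-04 -1.e+00] shift [ 266.5 -358.   -26.2] w 88.4 F [ 0.7  0.  -0.5]
roll (tool z down => roll=-(daz)): [np.float64(-150.07), np.float64(119.93), np.float64(29.93), np.float64(-60.07)]
```

```bash
python3 -m crank '[[0.088,0.022,-0.029,-0.002,0],[0.088,0.022,-0.029,-0.002,0],[0.088,0.022,-0.029,-0.002,0],[0.088,0.022,-0.029,-0.002,0],[0.088,0.022,-0.029,-0.002,0],[0.088,0.022,-0.029,-0.002,0],[0.088,0.022,-0.029,-0.002,0],[0.088,0.022,-0.029,-0.002,0],[0.088,0.022,-0.029,-0.002,0],[0.088,0.022,-0.029,-0.002,0],[0.088,0.022,-0.029,-0.002,-7.1],[0.088,0.0,0,0,-7.1]]' | head -2
python3 -m crank '[[0.088,0,0,0,-7.1],[0.088,0,0,0,-7.1],[0.088,0,0,0,-7.1],[0.088,0,0,0,-7.1],[0.088,0,0,0,-7.1],[0.088,0,0,0,-7.1],[0.088,0,0,0,-7.1],[0.088,0,0,0,-7.1],[0.088,0,0,0,-7.1],[0.088,0,0,0,-7.1],[0.088,0,0,0,-7.1],[0.088,0,0,0,-7.1]]' | head -3
python3 -c "
from h import *
plan(500,260,300,174)"
```

```text
time_s: 2.15
ee_pos: [493.0, 220.8, 296.3]
time_s: 3.15
ee_pos: [493.2, 212.5, 295.5]
ee_rot: [-1.482, -2.77, 0.001]
t 3.15 pos [493.2 212.5 295.5] az 123.69 tilt z [-5.e-04 -4.e-04 -1.e+00] shift [35.8 32.  -4.5] w 88.1 F [-0.4  0.3 -0.2]
roll (tool z down => roll=-(daz)): [np.float64(-50.31), np.float64(-140.31), np.float64(129.69), np.float64(39.69)]
```

```bash
python3 -m crank '[[0.088,0.018,0.016,0,0],[0.088,0.018,0.016,0,0],[0.088,0,0,0,-7.1],[0.088,0,0,0,-7.1],[0.088,0,0,0,-7.1],[0.088,0,0,0,-7.1],[0.088,0,0,0,-7.1],[0.088,0,0,0,-7.1],[0.088,0,0,0,-7.1],[0.088,0,0,0,0],[0.088,0,0,0,0]]' | head -3
python3 - <<'E'
from h import *
o=plan(500,260,300,174)
im=env.snapshot('wrist')[:,:,::-1]; cv2.imwrite('pics/w1.png',im)
cv2.imwrite('pics/w1b.png',cv2.resize(im,None,fx=1.5,fy=1.5,interpolation=2))
import pickle;pickle.dump(o,open('w1.pkl','wb'))
E
```

```text
time_s: 4.07
ee_pos: [500.2, 260.1, 295.4]
ee_rot: [-0.197, -3.135, -0.0]
t 4.07 pos [500.2 260.1 295.4] az 172.82 tilt z [-8.e-04  1.e-04 -1.e+00] shift [ 0.2 -0.2 -4.6] w 88.3 F [-1.1 -0.2 -0.3]
roll (tool z down => roll=-(daz)): [np.float64(-1.18), np.float64(-91.18), np.float64(178.82), np.float64(88.82)]
```

View pics/w1b.png

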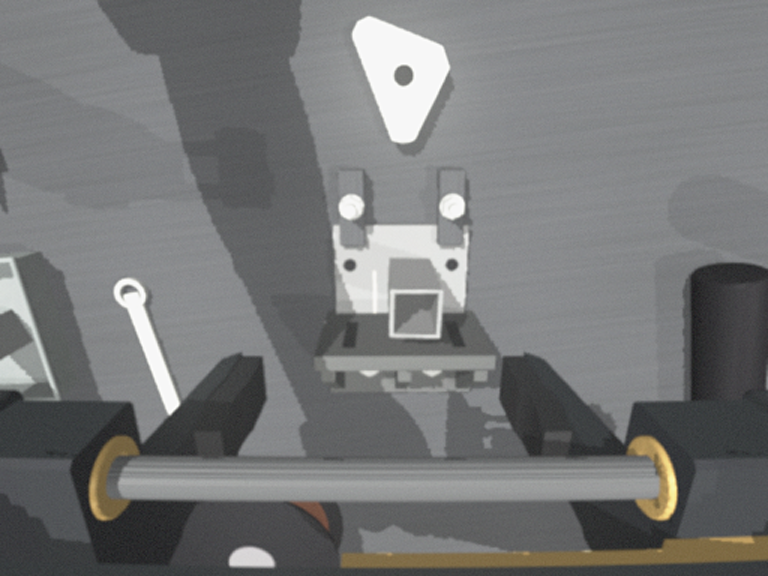

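The wrist view shows the plate. In the 1.5x picture the wall's top edge is at row 357 and the leg top spans (391..441, 291..338). Next I'll zoom in and measure.

```bash
python3 - <<'E'
from h import *
im=cv2.imread('pics/w1.png'); crop(im,205,140,335,265,6,'pics/w1c.png')
E
```

```text
(no output)
```

View pics/w1c.png

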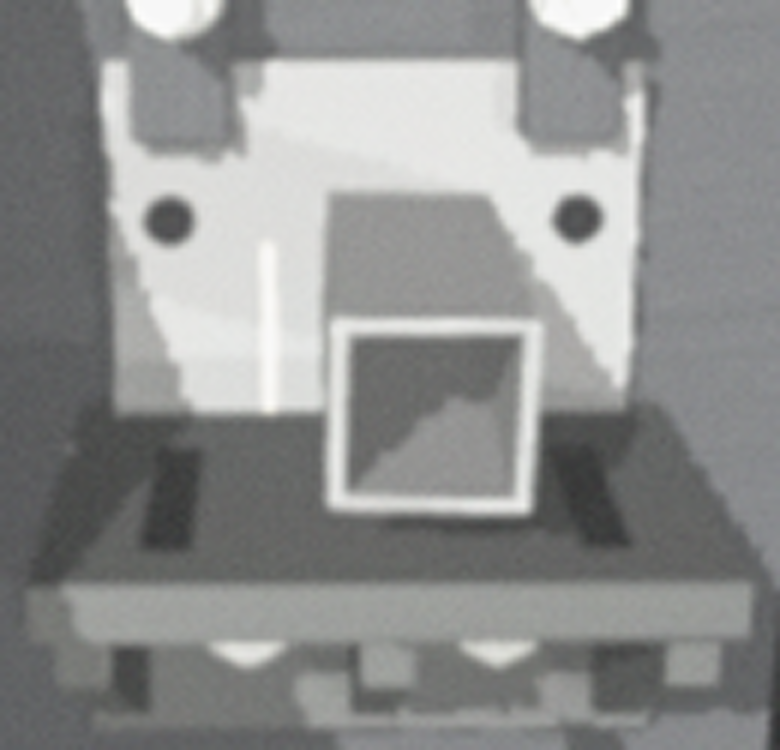

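```bash
python3 - <<'E'
from h import *
import pickle
o=pickle.load(open('w1.pkl','rb'));W=cam('wrist',o)
C=lambda p:(np.array(p,float)+.5)/6-.5+[205,140]
im=cv2.imread('pics/w1.png',0).astype(float)
def edges(cols,r0,r1):
    out=[]
    for c in cols:
        g=np.abs(np.diff(im[r0:r1,c]));k=g.argmax();s=slice(max(k-1,0),k+2)
        out.append((c,r0+(g[s]*np.arange(len(g))[s]).sum()/g[s].sum()+.5))
    return np.array(out)
def line(n,uv,z):
    P=onz(W,uv,z);v,x=cv2.fitLine(P[:,:2].astype(np.float32),cv2.DIST_HUBER,0,.01,.01).ravel().reshape(2,2)
    print(n,'az',np.round(np.degrees(np.arctan2(v[1],v[0])),2),'thru',np.round(x,1),'span',np.round(P[[0,-1],:2],1).tolist());return x,v
w=edges(range(225,322,2),230,243); line('wall top front',w,105)
b=edges(list(range(225,260,2)),202,216); line('plate/wall foot z10',b,10)
l=edges(range(250,290),142,156); line('plate -x edge z10',l,10)
for n,p,z in [('plate wall corners',[(114,412),(630,410)],10),('chalk',[(268,243),(270,410)],10),('wall top ends L,R',[(68,582),(752,582)],105),('short top corners',[(330,318),(543,318),(533,514),(326,508)],110)]:
    P=onz(W,C(p),z);print(n,np.round(P[:,:2],1).tolist(),'mean',np.round(P.mean(0),1))
E
```

```text
wall top front az 83.05 thru [583.3 280.9] span [[575.0, 214.2], [589.3, 330.2]]
plate/wall foot z10 az 83.35 thru [577.4 232. ] span [[574.3, 205.1], [580.2, 256.5]]
plate -x edge z10 az 83.03 thru [493.2 283.6] span [[489.4, 254.5], [496.5, 309.7]]
plate wall corners [[573.5, 203.0], [589.2, 332.9]] mean [581.3 268.   10. ]
chalk [[534.2, 247.6], [577.9, 242.4]] mean [556. 245.  10.]
wall top ends L,R [[573.5, 203.2], [590.8, 341.1]] mean [582.1 272.2 105. ]
short top corners [[522.4, 262.8], [527.4, 302.9], [567.7, 297.7], [561.4, 257.4]] mean [544.7 280.2 110. ]
```

```bash
python3 -c "
from h import *
plan(544.7,280.2,80,173)"
```

```text
t 4.12 pos [500.2 260.1 295.5] az 172.8 tilt z [-5.e-04 -1.e-04 -1.e+00] shift [-41.7  25.5 215.5] w 87.6 F [ 0.4 -0.5 -0.2]
roll (tool z down => roll=-(daz)): [np.float64(-0.2), np.float64(-90.2), np.float64(179.8), np.float64(89.8)]
```

```bash
python3 -m crank '[[0.088,-0.021,0.013,0.02,-0.2],[0.088,-0.0207,0.0125,0.025,0],[0.088,0,0,0.034,0],[0.088,0,0,0.034,0],[0.088,0,0,0.034,0],[0.088,0,0,0.03,0],[0.088,0,0,0.02,0],[0.088,0,0,0.018,0],[0.088,0,0,0,0],[0.088,0,0,0,0]]' 
python3 - <<'E'
from h import *
o=plan(544.7,280.2,80,173)
im=env.snapshot('wrist')[:,:,::-1]; cv2.imwrite('pics/w2.png',im)
E
```

```text
time_s: 4.95
ee_pos: [544.3, 280.6, 80.4]
ee_rot: [-0.188, -3.135, 0.001]
ft_force: [0.9, 0.2, 1.4]
width: 88.3
t 4.95 pos [544.3 280.6  80.4] az 173.14 tilt z [-1.1e-03 -8.0e-04 -1.0e+00] shift [-0.4 -0.3  0.4] w 88.3 F [0.9 0.2 1.4]
roll (tool z down => roll=-(daz)): [np.float64(0.14), np.float64(-89.86), np.float64(-179.86), np.float64(90.14)]
```

View pics/w2.png

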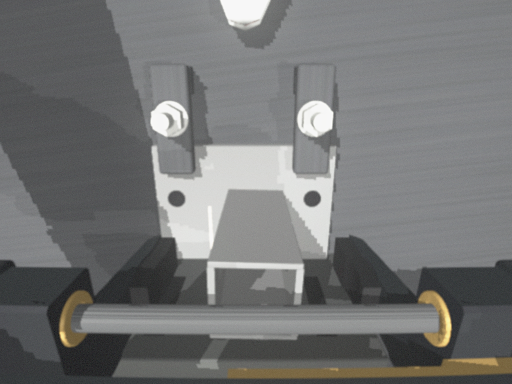

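The leg's top edge spans 209–302, centred between the fingers at about 255. I'll close the gripper and lift.

```bash
python3 -m crank '[[0.03,0,0,0,0],[0.03,0,0,0,0],[0.03,0,0,0,0],[0.03,0,0,0,0],[0.03,0,0,0,0],[0.03,0,0,0,0],[0.03,0,0,0,0],[0.03,0,0,0,0]]' 35
python3 -m crank '[[0.03,0,0,0,0],[0.03,0,0,0,0],[0.03,0,0,-0.005,0],[0.03,0,0,-0.01,0],[0.03,0,0,-0.02,0],[0.03,0,0,-0.025,0],[0.03,0,0,-0.025,0],[0.03,0,0,-0.025,0],[0.03,0,0,-0.02,0],[0.03,0,0,-0.01,0],[0.03,0,0,0,0]]'
python3 - <<'E'
from h import *
o=plan(537,-257,200,86.5)
im=env.snapshot('wrist')[:,:,::-1]; cv2.imwrite('pics/w3.png',im)
E
```

```text
time_s: 5.67
ee_pos: [544.8, 280.6, 80.7]
ee_rot: [0.185, 3.136, -0.0]
ft_force: [0.1, 0.5, 1.0]
width: 39.7
time_s: 6.58
ee_pos: [545.5, 281.5, 223.3]
ee_rot: [0.185, 3.133, 0.003]
ft_force: [0.3, 0.3, -2.8]
width: 39.8
t 6.58 pos [545.5 281.5 223.3] az 173.24 tilt z [ 0.0034  0.0018 -1.    ] shift [ -54.9 -535.8   22.3] w 39.8 F [ 0.3  0.3 -2.8]
roll (tool z down => roll=-(daz)): [np.float64(86.74), np.float64(-3.26), np.float64(-93.26), np.float64(176.74)]
```

View pics/w3.png

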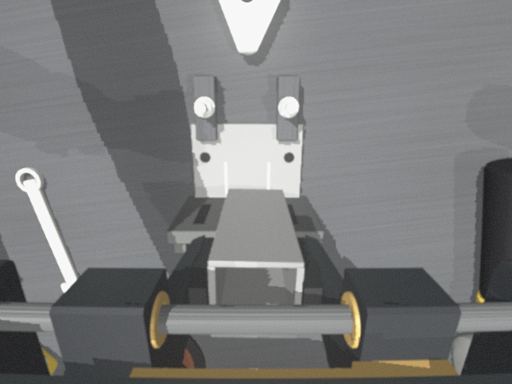

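```bash
python3 -m crank '[[0.03,0,-0.01,-0.02,0],[0.03,0,-0.02,-0.015,0],[0.03,-0.003,-0.03,-0.005,0],[0.03,-0.003,-0.035,0,0],[0.03,-0.003,-0.035,0,0],[0.03,-0.003,-0.035,0,0],[0.03,-0.003,-0.035,0,0],[0.03,-0.003,-0.035,0,0],[0.03,-0.003,-0.035,0,0],[0.03,-0.003,-0.035,0,0],[0.03,-0.003,-0.035,0,0],[0.03,-0.003,-0.035,0,0]]'
python3 -m crank '[[0.03,-0.004,-0.03,0,0],[0.03,-0.004,-0.03,0,0],[0.03,-0.004,-0.03,0,0],[0.03,-0.004,-0.03,0,0],[0.03,-0.004,-0.03,0,0],[0.03,-0.002,-0.012,0,0],[0.03,0,0,0,6],[0.03,0,0,0,7],[0.03,0,0,0,7],[0.03,0,0,0,7],[0.03,0,0,0,7],[0.03,0,0,0,7]]'
python3 -m crank '[[0.03,0,0,0,7],[0.03,0,0,0,7],[0.03,0,0,0,7],[0.03,0,0,0,7],[0.03,0,0,0,7],[0.03,0,0,0,6],[0.03,0,0,0,4],[0.03,0,0,0,0],[0.03,0,0,0,0]]'
python3 - <<'E'
from h import *
o=plan(537,-257,200,86.5)
im=env.snapshot('wrist')[:,:,::-1]; cv2.imwrite('pics/w4.png',im)
import pickle;pickle.dump(o,open('w4.pkl','wb'))
E
```

```text
time_s: 7.63
ee_pos: [529.0, -97.2, 259.1]
ee_rot: [-0.185, -3.133, -0.0]
ft_force: [0.3, 0.6, -3.3]
width: 39.9
time_s: 8.63
ee_pos: [532.3, -258.0, 259.0]
ee_rot: [-1.278, -2.867, -0.0]
ft_force: [0.1, 0.3, -3.4]
width: 39.7
time_s: 9.38
ee_pos: [532.6, -258.1, 259.5]
ee_rot: [-2.27, -2.169, 0.001]
ft_force: [-0.8, 0.3, -4.1]
width: 39.9
t 9.38 pos [ 532.6 -258.1  259.5] az 87.41 tilt z [-2.e-03  8.e-04 -1.e+00] shift [ 1.2  4.5 59.5] w 39.9 F [-0.8  0.3 -4.1]
roll (tool z down => roll=-(daz)): [np.float64(0.91), np.float64(-89.09), np.float64(-179.09), np.float64(90.91)]
```

View pics/w4.png

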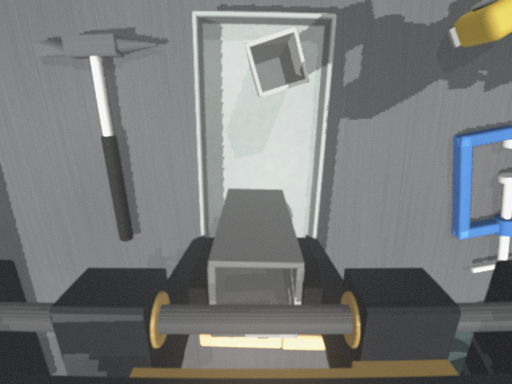

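The view shows the tray rims at columns 195–335 and the long leg's top at about (248..308, 30..96). I'll measure both.

```bash
python3 - <<'E'
from h import *
im=cv2.imread('pics/w4.png'); crop(im,185,5,345,125,5,'pics/w4c.png')
E
```

```text
(no output)
```

View pics/w4c.png

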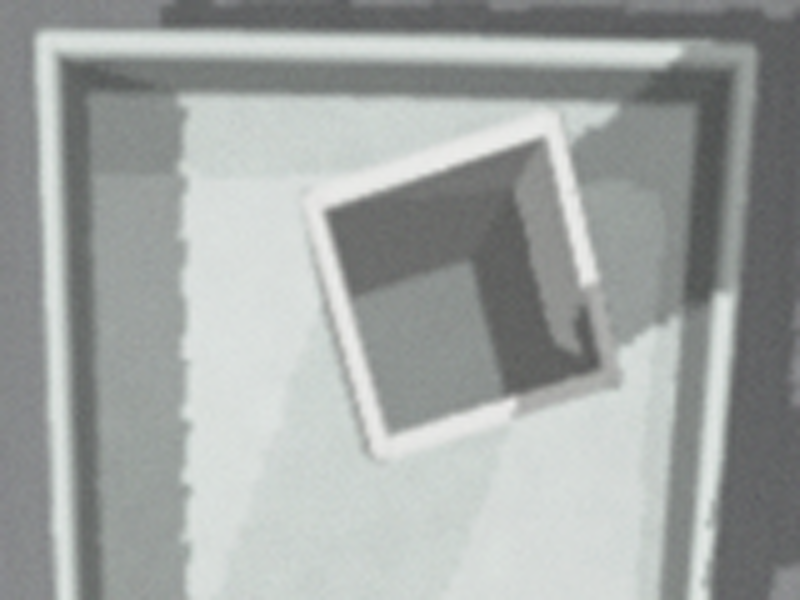

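```bash
python3 - <<'E'
from h import *
import pickle
o=pickle.load(open('w4.pkl','rb'));W=cam('wrist',o)
C=lambda p:(np.array(p,float)+.5)/5-.5+[185,5]
q=onz(W,C([(306,190),(555,112),(620,378),(378,458)]),153)[:,:2]
print(q.round(1).tolist(),q.mean(0).round(1))
for i in range(4):
    d=q[(i+1)%4]-q[i];print(np.hypot(*d).round(1),np.degrees(np.arctan2(d[1],d[0])).round(1))
t=onz(W,C([(38,35),(757,47),(55,590),(708,590)]),35)[:,:2];print(t.round(1).tolist())
d=t[1]-t[0];print(np.hypot(*d).round(1),np.degrees(np.arctan2(d[1],d[0])).round(2))
for a,b in((2,0),(3,1)):
    d=t[b]-t[a];print(np.degrees(np.arctan2(d[1],d[0])).round(2))
E
```

```text
[[530.3, -137.8], [567.1, -128.9], [576.9, -166.0], [539.5, -176.1]] [ 553.4 -152.2]
37.8 13.5
38.3 -75.3
38.7 -164.9
39.4 103.4
[[471.8, -86.2], [626.0, -95.3], [463.4, -203.0], [618.3, -209.8]]
154.5 -3.37
85.93
86.17
```

```bash
python3 -m crank '[[0.03,0.001,0.003,0.01,0.5],[0.03,0,0.002,0.02,0.4],[0.03,0,0,0.03,0],[0.03,0,0,0.03,0],[0.03,0,0,0.03,0],[0.03,0,0,0.03,0],[0.03,0,0,0.018,0],[0.03,0,0,0.01,0],[0.03,0,0,0.005,0],[0.03,0,0,0,0]]'
python3 -c "
from h import *
plan(538.3,-257,73.7,86.3)"
```

```text
time_s: 10.27
ee_pos: [538.0, -257.6, 76.8]
ee_rot: [-2.29, -2.149, 0.0]
ft_force: [0.1, 0.7, -3.8]
width: 39.4
t 10.27 pos [ 538.  -257.6   76.8] az 86.37 tilt z [-9.e-04  8.e-04 -1.e+00] shift [0.7 0.3 3.1] w 39.4 F [ 0.1  0.7 -3.8]
roll (tool z down => roll=-(daz)): [np.float64(0.07), np.float64(-89.93), np.float64(-179.93), np.float64(90.07)]
```

```bash
python3 -m crank '[[0.03,0,0,0.001,0],[0.03,0,0,0.001,0],[0.03,0,0,0.0005,0],[0.03,0,0,0,0],[0.03,0,0,0,0]]'

```

```text
time_s: 10.68
ee_pos: [538.5, -258.1, 75.8]
ee_rot: [2.291, 2.149, 0.0]
ft_force: [-0.1, -0.2, -4.0]
width: 39.9
```

```bash
python3 -m crank '[[0.03,0,0,0.0007,0],[0.03,0,0,0.0007,0],[0.03,0,0,0,0],[0.03,0,0,0,0]]' | grep -v rot
python3 -m crank '[[0.03,0,0,0.0007,0],[0.03,0,0,0,0],[0.03,0,0,0,0]]' | grep -v rot

```

```text
time_s: 11.02
ee_pos: [538.2, -257.9, 73.8]
ft_force: [0.8, 0.3, -2.8]
width: 39.7
time_s: 11.27
ee_pos: [538.2, -258.0, 73.7]
ft_force: [-1.9, 1.0, 5.5]
width: 39.7
```

```bash
python3 -m crank '[[0.03,0,0,-0.0005,0],[0.03,0,0,0,0],[0.043,0,0,0,0],[0.05,0,0,0,0],[0.088,0,0,0,0],[0.088,0,0,0,0],[0.088,0,0,0,0],[0.088,0,0,0,0],[0.088,0,0,-0.01,0],[0.088,0,0,-0.02,0],[0.088,0,0,-0.035,0],[0.088,0,0,-0.04,0]]' | grep -v rot
python3 -m crank '[[0.088,0,0,-0.04,0],[0.088,0,0,-0.03,0],[0.088,0,0,-0.01,0],[0.088,0,0,0,0]]' | grep -v rot
python3 - <<'E'
from h import *
o=plan(553.4,-152.2,115,105)
im=env.snapshot('wrist')[:,:,::-1]; cv2.imwrite('pics/w5.png',im)
import pickle;pickle.dump(o,open('w5.pkl','wb'))
E
```

```text
time_s: 12.27
ee_pos: [536.9, -257.4, 178.9]
ft_force: [1.4, -0.5, -0.9]
width: 88.0
time_s: 12.6
ee_pos: [539.8, -258.4, 262.2]
ft_force: [0.4, -0.5, -0.5]
width: 88.2
t 12.6 pos [ 539.8 -258.4  262.2] az 86.33 tilt z [ 0.0054 -0.0028 -1.    ] shift [107.2   6.  147. ] w 88.2 F [ 0.4 -0.5 -0.5]
roll (tool z down => roll=-(daz)): [np.float64(-18.67), np.float64(-108.67), np.float64(161.33), np.float64(71.33)]
```

View pics/w5.png

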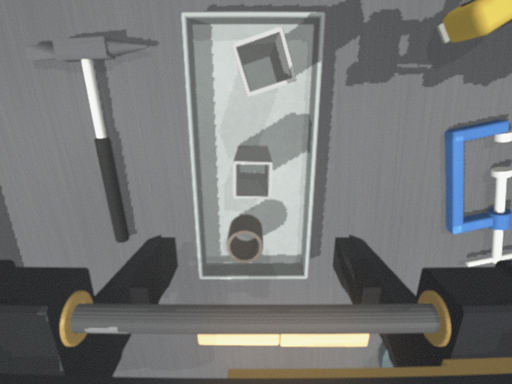

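The short leg stands in the middle of the tray at (253,180), and the pipe and long leg are undisturbed. Next I'll go above the long leg.

```bash
python3 -m crank '[[0.088,0.02,0.001,0,0],[0.088,0.035,0.002,0,0],[0.088,0.035,0.002,0,0],[0.088,0.017,0.001,0,0],[0.088,0,0,0.03,-6.2],[0.088,0,0,0.03,-6.2],[0.088,0,0,0,-6.2],[0.088,0,0,0,0],[0.088,0,0,0,0]]' | grep -v rot
python3 - <<'E'
from h import *
o=plan(553.4,-152.2,106,105)
im=env.snapshot('wrist')[:,:,::-1]; cv2.imwrite('pics/w6.png',im)
cv2.imwrite('pics/w6c.png',cv2.resize(im,None,fx=1.5,fy=1.5,interpolation=2))
import pickle;pickle.dump(o,open('w6.pkl','wb'))
E
```

```text
time_s: 13.4
ee_pos: [550.1, -151.2, 197.0]
ft_force: [0.5, -0.3, 1.0]
width: 88.3
t 13.4 pos [ 550.1 -151.2  197. ] az 104.77 tilt z [-0.0026  0.0016 -1.    ] shift [-2.   3.2 91. ] w 88.3 F [ 0.5 -0.3  1. ]
roll (tool z down => roll=-(daz)): [np.float64(-0.23), np.float64(-90.23), np.float64(179.77), np.float64(89.77)]
```

View pics/w6c.png

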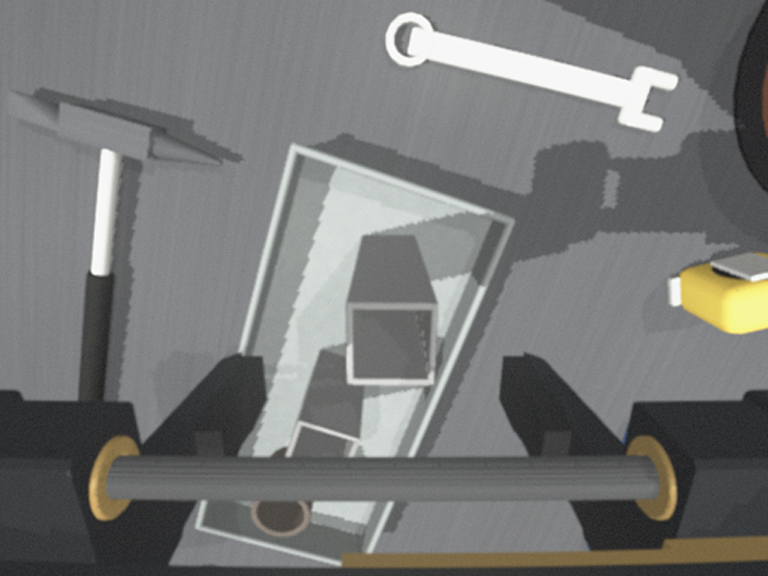

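```bash
python3 - <<'E'
from h import *
import pickle
o=pickle.load(open('w6.pkl','rb'));W=cam('wrist',o)
q=onz(W,(np.array([(346,304),(438,304),(434,385),(348,384)])+.5)/1.5-.5,153)[:,:2]
print(q.round(1).tolist(),q.mean(0).round(1))
for i in range(4):
    d=q[(i+1)%4]-q[i];print(np.hypot(*d).round(1),np.degrees(np.arctan2(d[1],d[0])).round(1))
plan(*q.mean(0),106,105)
E
```

```text
[[529.7, -138.2], [567.8, -128.1], [577.6, -166.3], [539.6, -175.9]] [ 553.7 -152.1]
39.4 14.9
39.4 -75.5
39.3 -165.9
38.9 104.6
t 13.45 pos [ 550.7 -151.4  197.9] az 104.75 tilt z [-1.e-03  9.e-04 -1.e+00] shift [-1.5  2.8 91.9] w 88.0 F [ 0.  -0.3  0.3]
roll (tool z down => roll=-(daz)): [np.float64(-0.25), np.float64(-90.25), np.float64(179.75), np.float64(89.75)]
```

```bash
python3 -m crank '[[0.088,-0.0015,0.0027,0.01,0],[0.088,0,0,0.02,0],[0.088,0,0,0.025,0],[0.088,0,0,0.02,0],[0.088,0,0,0.012,0],[0.088,0,0,0.005,0],[0.088,0,0,0,0]]' | grep -v rot
python3 -m crank '[[0.03,0,0,0,0],[0.03,0,0,0,0],[0.03,0,0,0,0],[0.03,0,0,0,0],[0.03,0,0,0,0],[0.03,0,0,0,0],[0.03,0,0,0,0],[0.03,0,0,0,0],[0.03,0,0,0,0],[0.03,0,0,0,0]]' 55
python3 -c "
from h import *
plan(553.7,-152.1,106,105)"
```

```text
time_s: 14.03
ee_pos: [553.7, -152.2, 105.8]
ft_force: [-0.0, 0.3, -0.2]
width: 88.1
time_s: 14.87
ee_pos: [554.1, -152.3, 106.7]
ee_rot: [1.914, 2.491, 0.0]
ft_force: [0.9, 0.3, 0.6]
width: 39.7
t 14.87 pos [ 554.1 -152.3  106.7] az 104.94 tilt z [ 2.e-04 -1.e-04 -1.e+00] shift [ 0.3 -0.3  0.7] w 39.7 F [0.9 0.3 0.6]
roll (tool z down => roll=-(daz)): [np.float64(-0.06), np.float64(-90.06), np.float64(179.94), np.float64(89.94)]
```

```bash
python3 -m crank '[[0.03,0,0,-0.003,0],[0.03,0,0,-0.008,0],[0.03,0,0,-0.015,0],[0.03,0,0,-0.025,0],[0.03,0,0,-0.03,0],[0.03,0,0,-0.03,0],[0.03,0,0,-0.02,0],[0.03,0,0,-0.008,0],[0.03,0,0,0,0]]'
python3 -c "
from h import *
plan(545,271.4,245,173.05)"
```

```text
time_s: 15.62
ee_pos: [554.6, -152.4, 247.3]
ee_rot: [1.912, 2.489, 0.001]
ft_force: [0.6, 0.2, -5.3]
width: 39.8
t 15.62 pos [ 554.6 -152.4  247.3] az 104.93 tilt z [ 0.0026 -0.0011 -1.    ] shift [412.   99.9   1.8] w 39.8 F [ 0.6  0.2 -5.3]
roll (tool z down => roll=-(daz)): [np.float64(-68.12), np.float64(-158.12), np.float64(111.88), np.float64(21.88)]
```

```bash
python3 -m crank '[[0.03,0.012,0.003,0,0],[0.03,0.025,0.006,0,0],[0.03,0.035,0.0085,0,0],[0.03,0.035,0.0085,0,0],[0.03,0.035,0.0085,0,0],[0.03,0.035,0.0085,0,0],[0.03,0.035,0.0085,0,0],[0.03,0.035,0.0085,0,0],[0.03,0.035,0.0085,0,0],[0.03,0.035,0.0085,0,0],[0.03,0.035,0.0085,0,0],[0.03,0.03,0.0075,0,0]]' | grep -v rot
python3 -m crank '[[0.03,0.02,0.005,0,0],[0.03,0.01,0.002,0,0],[0.03,0,0,0,-5],[0.03,0,0,0,-7],[0.03,0,0,0,-7],[0.03,0,0,0,-7],[0.03,0,0,0,-7],[0.03,0,0,0,-7],[0.03,0,0,0,-7],[0.03,0,0,0,-7],[0.03,0,0,0,-7],[0.03,0,0,0,-5]]' |grep -v rot
python3 -m crank '[[0.03,0,0,0,-2],[0.03,0,0,0,0],[0.03,0,0,0,0]]' |grep -v rot
python3 -c "
from h import *
plan(550,271.6,245,173.05)"
```

```text
time_s: 16.62
ee_pos: [542.8, 243.9, 243.4]
ft_force: [1.1, -0.2, -5.2]
width: 39.8
time_s: 17.62
ee_pos: [543.5, 270.3, 243.6]
ft_force: [0.0, -0.2, -5.8]
width: 39.9
time_s: 17.87
ee_pos: [543.8, 270.7, 244.2]
ft_force: [0.2, 0.6, -5.3]
width: 39.5
t 17.87 pos [543.8 270.7 244.2] az 172.84 tilt z [-0.0022 -0.0014 -1.    ] shift [-6.1  1.7 -0.8] w 39.5 F [ 0.2  0.6 -5.3]
roll (tool z down => roll=-(daz)): [np.float64(-0.21), np.float64(-90.21), np.float64(179.79), np.float64(89.79)]
```

```bash
python3 -m crank '[[0.03,-0.003,0.001,0.01,-0.2],[0.03,-0.003,0.0007,0.02,0],[0.03,0,0,0.025,0],[0.03,0,0,0.025,0],[0.03,0,0,0.02,0],[0.03,0,0,0.012,0],[0.03,0,0,0.007,0],[0.03,0,0,0,0],[0.03,0,0,0,0]]' |grep -v rot
python3 - <<'E'
from h import *
o=plan(550,271.6,113.2,173.05)
im=env.snapshot('wrist')[:,:,::-1]; cv2.imwrite('pics/w7.png',im)
crop(im,150,90,360,240,3.8,'pics/w7c.png')
im=env.snapshot('side')[:,:,::-1]; cv2.imwrite('pics/s7.png',im)
crop(im,130,205,260,335,4.5,'pics/s7c.png')
import pickle;pickle.dump(o,open('w7.pkl','wb'))
E
```

```text
time_s: 18.62
ee_pos: [550.8, 272.9, 127.1]
ft_force: [0.0, 0.9, -4.9]
width: 39.5
t 18.62 pos [550.8 272.9 127.1] az 173.13 tilt z [ 5.e-04  6.e-04 -1.e+00] shift [ 0.7 -1.4 13.9] w 39.5 F [ 0.   0.9 -4.9]
roll (tool z down => roll=-(daz)): [np.float64(0.08), np.float64(-89.92), np.float64(-179.92), np.float64(90.08)]
```

View pics/w7c.png

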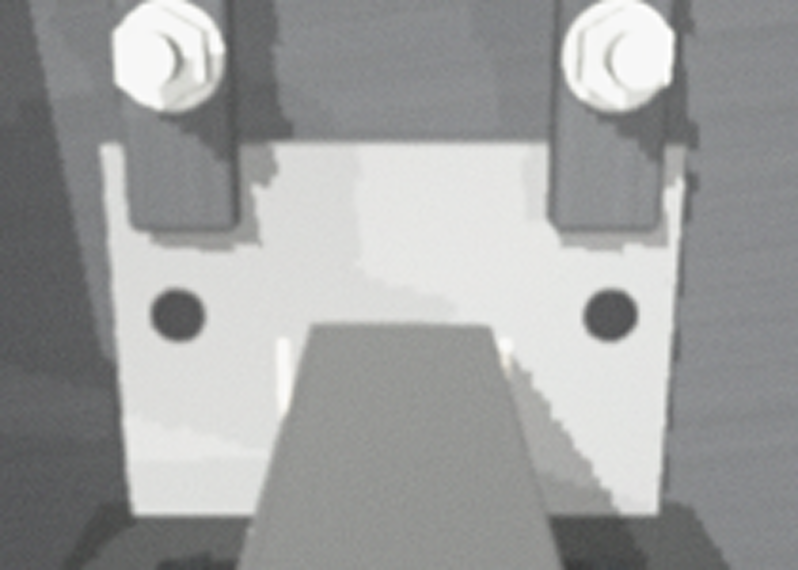

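View pics/s7c.png

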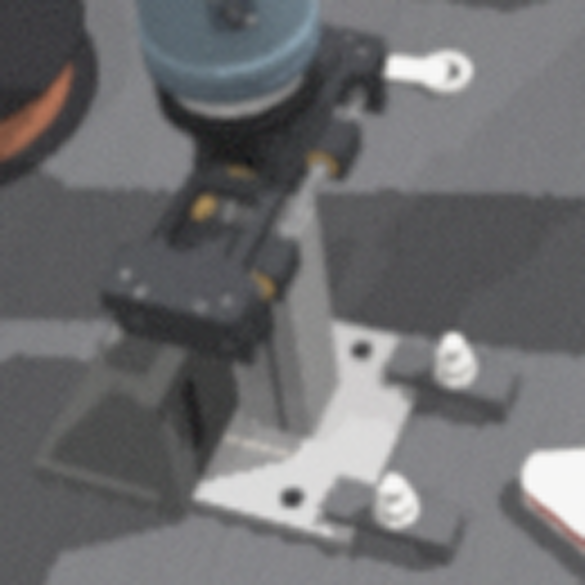

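The leg's foot edge is at columns 312–492 (midpoint 402) and the chalk midpoint is 395.5. After parallax the leg is about 1.4 mm too far to +y, which agrees with the pose calculation. I'll correct that and lower the leg.

```bash
python3 -m crank '[[0.03,-0.003,-0.0014,0.004,0],[0.03,-0.002,0,0.004,0],[0.03,0,0,0.003,0],[0.03,0,0,0.001,0],[0.03,0,0,0,0],[0.03,0,0,0,0]]' |grep -v rot
python3 -m crank '[[0.03,0,0,0.0005,0],[0.03,0,0,0.0005,0],[0.03,0,0,0,0]]' |grep -v rot
python3 -c "
from h import *
plan(561.3,270.2,113.2,173.05)"
```

```text
time_s: 19.22
ee_pos: [555.2, 270.6, 114.5]
ft_force: [-0.3, -0.4, -5.5]
width: 39.6
time_s: 19.47
ee_pos: [555.4, 270.7, 113.8]
ft_force: [0.8, 0.7, -4.8]
width: 39.7
t 19.47 pos [555.4 270.7 113.8] az 173.15 tilt z [ 2.e-04  2.e-04 -1.e+00] shift [-5.9  0.2  0.6] w 39.7 F [ 0.8  0.7 -4.8]
roll (tool z down => roll=-(daz)): [np.float64(0.1), np.float64(-89.9), np.float64(-179.9), np.float64(90.1)]
```

```bash
python3 -m crank '[[0.03,0,0,0.0004,0],[0.03,0,0,0,0],[0.03,0,0,0,0]]' |grep -v rot
python3 -m crank '[[0.03,0,0,0.0004,0],[0.03,0,0,0,0],[0.03,0,0,0,0]]' |grep -v rot
python3 -m crank '[[0.03,0,0,0,0],[0.03,0,0,0,0]]' |grep -v rot
```

```text
time_s: 19.72
ee_pos: [555.5, 270.8, 113.8]
ft_force: [-1.2, -0.1, 1.1]
width: 39.7
time_s: 19.97
ee_pos: [555.5, 270.8, 113.7]
ft_force: [-2.1, -1.5, 6.0]
width: 39.8
time_s: 20.13
ee_pos: [555.5, 270.7, 113.7]
ft_force: [-3.1, -1.1, 5.0]
width: 40.1
```

```bash
python3 -m crank '[[0.03,0,0,-0.0005,0],[0.03,-0.001,0,0,0],[0.03,-0.001,0,0,0],[0.03,-0.001,0,0,0],[0.03,-0.001,0,0,0],[0.03,0,0,0,0],[0.03,0,0,0,0]]' |grep -v rot
python3 -c "
from h import *
plan(561.3,270.2,113.2,173.05)"
```

```text
time_s: 20.72
ee_pos: [557.4, 270.9, 113.8]
ft_force: [-7.5, -1.0, 7.6]
width: 39.6
t 20.72 pos [557.4 270.9 113.8] az 173.2 tilt z [-3.e-03  1.e-04 -1.e+00] shift [-3.9 -0.2  0.6] w 39.6 F [-7.5 -1.   7.6]
roll (tool z down => roll=-(daz)): [np.float64(0.15), np.float64(-89.85), np.float64(-179.85), np.float64(90.15)]
```

```bash
python3 -m crank '[[0.03,0,0,-0.001,0],[0.03,0,0,-0.001,0],[0.03,0,0,0,0],[0.03,0,0,0,0]]' 
python3 -c "
from h import *
plan(561.3,270.2,113.2,173.05)"
```

```text
time_s: 21.05
ee_pos: [559.6, 269.6, 114.8]
ee_rot: [-0.189, -3.136, 0.0]
ft_force: [-0.4, 0.3, -5.3]
width: 39.8
t 21.05 pos [559.6 269.6 114.8] az 173.11 tilt z [-1.e-04 -3.e-04 -1.e+00] shift [-1.6  0.8  1.5] w 39.8 F [-0.4  0.3 -5.3]
roll (tool z down => roll=-(daz)): [np.float64(0.06), np.float64(-89.94), np.float64(-179.94), np.float64(90.06)]
```

```bash
python3 -m crank '[[0.03,-0.0005,0.0005,0,0],[0.03,-0.0005,0,0,0],[0.03,0,0,0,0],[0.03,0,0,0,0]]' |grep -v rot
python3 -m crank '[[0.03,-0.0005,0,0,0],[0.03,0,0,0,0],[0.03,0,0,0,0]]' |grep -v rot
python3 -c "
from h import *
plan(561.3,270.2,113.2,173.05)"
```

```text
time_s: 21.38
ee_pos: [560.5, 270.3, 115.2]
ft_force: [0.2, 0.1, -4.5]
width: 39.7
time_s: 21.63
ee_pos: [560.9, 270.3, 115.3]
ft_force: [-0.6, 0.1, -5.0]
width: 39.8
t 21.63 pos [560.9 270.3 115.3] az 173.14 tilt z [ 1.e-04 -0.e+00 -1.e+00] shift [-0.4 -0.1  2.1] w 39.8 F [-0.6  0.1 -5. ]
roll (tool z down => roll=-(daz)): [np.float64(0.09), np.float64(-89.91), np.float64(-179.91), np.float64(90.09)]
```

```bash
python3 -m crank '[[0.03,-0.0005,0,0,0],[0.03,0,0,0,0],[0.03,0,0,0,0]]' |grep -v rot
python3 -m crank '[[0.03,-0.0005,0,0,0],[0.03,0,0,0,0],[0.03,0,0,0,0]]' |grep -v rot
python3 -m crank '[[0.03,-0.0005,0,0,0],[0.03,0,0,0,0],[0.03,0,0,0,0]]'|grep -v rot
```

```text
time_s: 21.88
ee_pos: [561.4, 270.3, 115.3]
ft_force: [1.0, -0.2, -4.4]
width: 39.8
time_s: 22.13
ee_pos: [561.9, 270.2, 115.3]
ft_force: [-0.2, 0.2, -4.6]
width: 39.5
time_s: 22.38
ee_pos: [562.4, 270.2, 115.3]
ft_force: [0.0, -0.1, -5.8]
width: 39.8
```

```bash
python3 -m crank '[[0.03,-0.0005,0,0,0],[0.03,0,0,0,0],[0.03,0,0,0,0]]' |grep -v rot
python3 -m crank '[[0.03,-0.0005,0,0,0],[0.03,0,0,0,0],[0.03,0,0,0,0]]' |grep -v rot
python3 -m crank '[[0.03,-0.0005,0,0,0],[0.03,0,0,0,0],[0.03,0,0,0,0]]'|grep -v rot
```

```text
time_s: 22.63
ee_pos: [562.9, 270.1, 115.3]
ft_force: [0.1, 0.1, -5.3]
width: 39.5
time_s: 22.88
ee_pos: [563.2, 270.1, 115.3]
ft_force: [-1.2, 0.2, -4.5]
width: 39.4
time_s: 23.13
ee_pos: [563.3, 270.1, 115.2]
ft_force: [-2.8, -0.3, -3.5]
width: 39.2
```

```bash
python3 -m crank '[[0.03,0.0003,0,0.0006,0],[0.03,0,0,0.0006,0],[0.03,0,0,0.0003,0],[0.03,0,0,0,0],[0.03,0,0,0,0]]' |grep -v rot
python3 -m crank '[[0.03,0,0,0.0003,0],[0.03,0,0,0,0],[0.03,0,0,0,0]]' |grep -v rot
```

```text
time_s: 23.55
ee_pos: [563.3, 270.2, 113.8]
ft_force: [-3.2, 0.4, -3.8]
width: 39.5
time_s: 23.8
ee_pos: [563.3, 270.3, 113.8]
ft_force: [-4.5, -0.0, 0.5]
width: 39.7
```

```bash
python3 -m crank '[[0.03,-0.0005,0,0,0],[0.03,0,0,0,0],[0.03,0,0,0,0],[0.03,0,0,0,0]]' 
python3 -m crank '[[0.03,-0.0005,0,0,0],[0.03,0,0,0,0],[0.03,0,0,0,0],[0.03,0,0,0,0]]' 
python3 -c "
from h import *
plan(561.3,270.2,113.2,173.05);print(env.get_obs()['wrist_torque'])"
```

```text
time_s: 24.13
ee_pos: [563.4, 270.2, 113.8]
ee_rot: [-0.187, -3.135, 0.0]
ft_force: [-5.8, -0.3, 1.6]
width: 39.6
time_s: 24.47
ee_pos: [563.4, 270.2, 113.8]
ee_rot: [-0.187, -3.134, 0.001]
ft_force: [-7.8, -1.5, 3.7]
width: 39.3
t 24.47 pos [563.4 270.2 113.8] az 173.19 tilt z [-1.6e-03 -3.0e-04 -1.0e+00] shift [ 2.1 -0.3  0.6] w 39.3 F [-7.8 -1.5  3.7]
roll (tool z down => roll=-(daz)): [np.float64(0.14), np.float64(-89.86), np.float64(-179.86), np.float64(90.14)]
[-5.60435167e-04  1.37520185e+00  7.66409138e-02]
```

```bash
python3 -m crank '[[0.03,0,0,-0.0004,0],[0.03,-0.0005,0,0,0],[0.03,-0.0005,0,0,0],[0.03,0,0,0,0],[0.03,0,0,0,0],[0.03,0,0,0,0]]' 
python3 -c "
from h import *
plan(561.3,270.2,113.2,173.05);print(env.get_obs()['wrist_torque'])"
```

```text
time_s: 24.97
ee_pos: [563.5, 270.2, 113.8]
ee_rot: [-0.186, -3.133, 0.001]
ft_force: [-9.8, -1.1, 1.4]
width: 39.7
t 24.97 pos [563.5 270.2 113.8] az 173.22 tilt z [-3.2e-03 -6.0e-04 -1.0e+00] shift [ 2.2 -0.3  0.7] w 39.7 F [-9.8 -1.1  1.4]
roll (tool z down => roll=-(daz)): [np.float64(0.17), np.float64(-89.83), np.float64(-179.83), np.float64(90.17)]
[-0.07183295  1.7140701   0.11503203]
```

```bash
python3 -m crank '[[0.03,0,0,-0.0004,0],[0.03,-0.0005,0,0,0],[0.03,-0.0002,0,0,0],[0.03,0,0,0,0],[0.03,0,0,0,0],[0.03,0,0,0,0],[0.03,0,0,0,0]]' 
python3 - <<'E'
from h import *
o=plan(561.3,270.2,113.2,173.05);print(o['wrist_torque'])
im=env.snapshot('wrist')[:,:,::-1]; cv2.imwrite('pics/w8.png',im)
crop(im,150,90,360,240,3.8,'pics/w8c.png')
s=env.snapshot('side')[:,:,::-1]; cv2.imwrite('pics/s8.png',s)
crop(s,130,205,260,335,4.5,'pics/s8c.png')
t=env.snapshot('top')[:,:,::-1]; cv2.imwrite('pics/t8.png',t)
E
```

```text
time_s: 25.55
ee_pos: [563.5, 270.2, 113.9]
ee_rot: [-0.185, -3.132, 0.001]
ft_force: [-9.7, 0.4, 0.6]
width: 39.5
t 25.55 pos [563.5 270.2 113.9] az 173.24 tilt z [-4.4e-03 -7.0e-04 -1.0e+00] shift [ 2.2 -0.2  0.7] w 39.5 F [-9.7  0.4  0.6]
roll (tool z down => roll=-(daz)): [np.float64(0.19), np.float64(-89.81), np.float64(-179.81), np.float64(90.19)]
[0.09624467 1.95700622 0.12249646]
```

View pics/w8c.png

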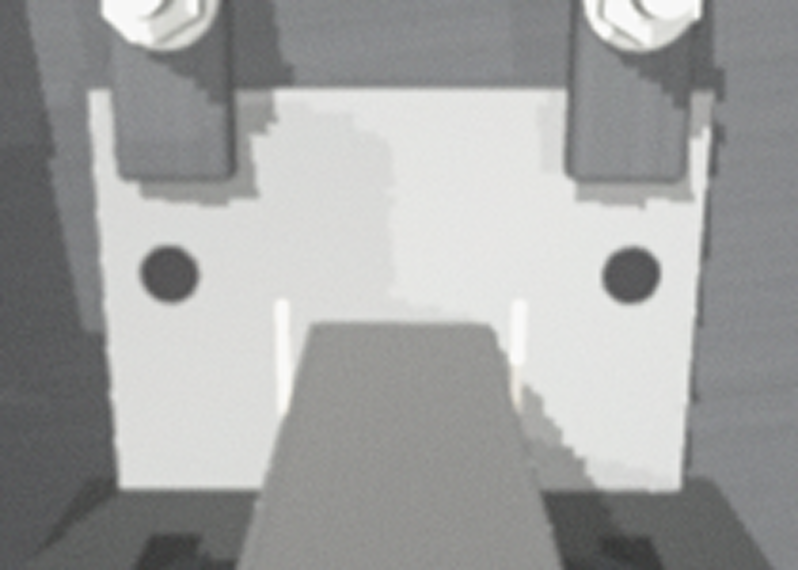

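View pics/s8c.png

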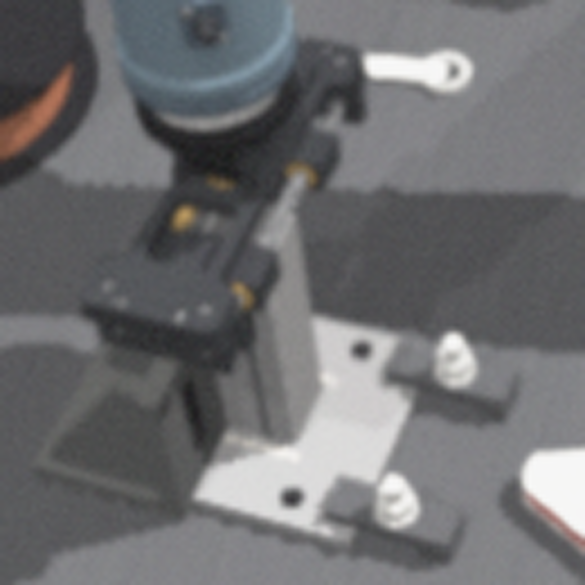

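View pics/t8.png

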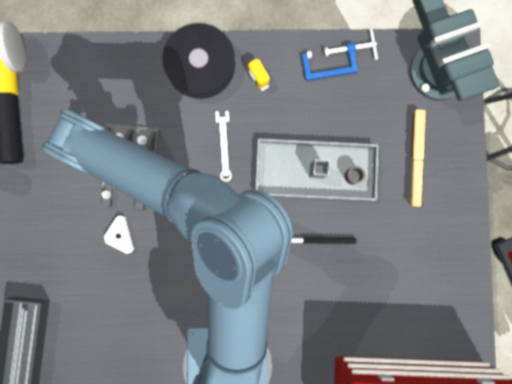

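```bash
python3 - <<'E'
from h import *
o=env.get_obs();W=cam('wrist',o)
C=lambda p:(np.array(p,float)+.5)/3.8-.5+[150,90]
P=onz(W,C([(312,323),(493,323),(120,490),(683,490),(283,350),(518,350)]),10)[:,:2]
th=np.radians(-6.9);R=np.array([[np.cos(th),np.sin(th)],[-np.sin(th),np.cos(th)]])
Q=(P-P[2:4].mean(0))@R.T;print(Q.round(1).tolist());print(o['time_s'],o['ft_force'],o['wrist_torque'])
E
```

```text
[[-39.5, -19.7], [-39.7, 19.9], [0.3, -64.8], [-0.3, 64.8], [-33.4, -26.2], [-33.6, 25.6]]
25.7 [-10.06201338  -0.08588811   0.12278069] [0.07432213 1.91806565 0.09725153]
```

```bash
python3 -m crank '[[0.03,-0.0004,0,0,0],[0.03,0,0,0.0002,0],[0.03,0,0,0,0],[0.03,0,0,0,0],[0.03,0,0,0,0],[0.03,0,0,0,0],[0.03,0,0,0,0],[0.03,0,0,0,0],[0.03,0,0,0,0],[0.03,0,0,0,0],[0.03,0,0,0,0],[0.03,0,0,0,0]]' 
python3 -m crank '[[0.03,0,0,0,0],[0.03,0,0,0,0],[0.03,0,0,0,0],[0.03,0,0,0,0],[0.03,0,0,0,0],[0.03,0,0,0,0]]' 
```

```text
time_s: 26.7
ee_pos: [563.5, 270.2, 113.9]
ee_rot: [-0.185, -3.131, 0.002]
ft_force: [-13.2, -0.8, 2.7]
width: 39.4
time_s: 27.2
ee_pos: [563.5, 270.2, 113.9]
ee_rot: [-0.185, -3.131, 0.002]
ft_force: [-12.5, -1.3, 3.5]
width: 39.6
```

```bash
python3 -c "
from workcell import env
print(env.sign_off())"
```

```text
the job is handed in; nothing more can be done
None
```

The job is handed in at about 27 s. The short leg stands upright in the middle of the tray. The long leg stands on the foot plate between the chalk marks, still gripped and pressed against the angle plate.

**Position:** In the last wrist picture, the side of the foot away from the angle plate measured 39.6 mm from its face, where 40 mm is flush. The leg was centred within about 0.5 mm of the chalk marks and square to the face. That picture was taken before a final 0.4 mm push and 0.2 mm press down; the arm's measured pose did not change after it.

**Push:** The wrist read a steady 12.5–13 N. I estimate 9–12 N of that reaches the face, because drag on the plate takes a few newtons; I could not measure the drag.

**Seating:** The force readings suggest up to about 8 N bearing on the plate. Some of that could be friction on the face instead.

**Things that did not go cleanly:**
- On the first approach the leg dragged on the plate, so I lifted it slightly, found the face in the air, and set it down again.
- At the end the tool leaned about 0.3° in the push direction.
- The face was met about 2 mm further on than the cameras had put it, which is about the stated calibration error.

In the last top view the pipe, magnet, brush and spanner are where they were. The arm hides most of the hammer, but nothing went near it.

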